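# Load the adhesive press by four ratchet clicks and hold it for the cure

### The job

The specimen lies in the small adhesive press, ready for curing. Turn the selector knob on top of the press until it clicks in at the saw-tooth mark, so that the ratchet is engaged; then pull the lever down by its grip, feeling for the clicks, and stop after exactly four of them. Finish while still holding the lever down there, a little beyond the fourth click so that your hand and not the pawl carries it but short of the fifth, and leave the specimen and the things around the press undisturbed.

Things in the scene. Friction and masses are not known exactly. Their poses are not given: they have to be found in the camera images.
- press: Grey cast adhesive press (small arbor press), bolted down, front to the robot; base 190 x 120 x 16 mm, head 132 x 68 mm, 115 to 205 mm above the worktop. Origin under the base, x to its back, y to its left seen from the robot, z up. Ram and anvil at x -30, y 0 mm; knob axis at x 36, y 0; ratchet wheel, pawl and lever on the head's right side (-y). Yaw within 0.3 rad.
- selector (a joint): Angle of the black selector knob, rad, counter-clockwise from above; limits -0.80, 0.80. Three ball detents: -0.70 at the solid block mark (left: lever locked), 0 at the ring mark (middle: lever free, springs back), 0.70 at the saw-tooth mark (right: ratchet engaged). It starts in one of the first two. 0.11 N m takes it over a detent; let go, it snaps into the nearest.
- selector_grip (a point): On the knob's vertical axis, at the height to grip, 224 mm above the worktop. The grip is a bar 36 mm long, 12 mm wide, from 211 to 233 mm above the worktop, on a 37 mm round skirt 5 mm thick that stands on the head.
- selector_pointer (a point): The end of the knob's bar that has the white line, 18 mm from the axis, at the height of selector_grip. At joint value 0 it points to the front of the press (its -x), at 0.70 it is turned 40 degrees from there towards the lever's side.
- lever_angle (a joint): Lever angle, rad: 0 at the upper stop (arm 45 degrees above level, grip towards the robot), growing as the grip goes down, end 1.22. With the ratchet engaged a click comes every 0.209 rad (12 degrees); the pawl has dropped in at 0.209, 0.419, 0.628, 0.838 (fourth), 1.047 (fifth). It cannot go back past the last click: let go, it springs back to that very value.
- lever: The lever: steel rod 10 mm thick, 150 mm from pivot to grip axis, swinging in an upright plane parallel to the press's x axis. Springs push the grip up with 1.5 N at the start, 3 N at the fourth click; before each click the pawl adds up to 4 N, which falls away sharply as it slips over the tooth, 0.04 rad before it has dropped in. Origin on the pivot axis in the press's middle plane.
- lever_grip (a point): Middle of the grip: a black barrel 20 mm thick, 44 mm long, that lies level, parallel to the press's y axis, sticking out to the right of the rod, and spins freely on its pin. 261 mm above the worktop at the start, 147 mm at the fourth click; it moves on an arc of 150 mm radius about lever_pivot.
- lever_pivot (a point): Point of the lever's level turning axis (parallel to the press's y axis) straight behind the grip's middle: 98 mm to the right of the press's middle plane, 155 mm above the worktop; fixed to the press.
- pad: Round pressing pad, 30 mm in diameter, on a spring under the ram; the lever brings it down 12 mm per rad. Its face (the origin) stands 3.5 mm above the specimen at the start and bears on it with about 14 N at the fourth click.
- specimen: Glass slide 40 x 76 x 3 mm with a round grey resin block, 25 mm in diameter and 16 mm high, on it; it lies loose between four pins on the press's anvil, under the pad. Origin under the slide, 38 mm above the worktop.
- curing_light: Black curing light with a red shield on its charging foot, 178 mm high, foot 80 x 75 mm, standing loose at the left of the press. Origin under its foot.
- resin_vial: Small amber bottle with a white cap, 32 mm in diameter, 75 mm high, loose at the left front of the press. Origin under it.
- swab_jar: Clear plastic jar, 70 mm in diameter, 84 mm high, loose behind the press. Origin under it.
Not all that is in view belongs to the job. What is meant by the specimen is not green or red, and is the larger of those in its own colour.

How it is judged:
On the way, in this order (a step that is already met when the one before it is completed fails the run):
1. the selector stands in the saw-tooth detent, the lever still up (value of joint selector above 0.6 rad and value of joint lever_angle below 0.1 rad), for 0.2 s.
2. with the ratchet engaged the lever has passed its first click, held by the fingers (value of joint selector above 0.6 rad and value of joint lever_angle above 0.2 rad and contact force between the fingers and lever above 0.5 N).
At the end, for the whole second after the job is handed in: Selector over 0.6 rad; lever still, past the fourth click, clear of the pawl and short of the fifth (0.85 to 1.01 rad), pressed by the fingers with over 1 N; the pad bears on the specimen with over 8 N, the specimen has moved less than 6 mm (value of joint selector above 0.6 rad and value of joint lever_angle between 0.85 and 1.01 rad and velocity of joint lever_angle between -0.05 and 0.05 rad/s and contact force between the fingers and lever above 1 N and contact force between pad and specimen above 8 N and distance of specimen from where it was at the start of the episode below 0.006 m); the arm keeps its last pose, push and grip.
It fails at once if the lever is pulled to the fifth click (value of joint lever_angle above 1.03 rad).
It fails at once if the specimen is knocked out of place (more than 6 mm) (distance of specimen from where it was at the start of the episode above 0.006 m).
It fails at once if the curing light, the bottle or the jar is pushed more than 15 mm (distance of any of curing_light, resin_vial, swab_jar from where it was at the start of the episode above 0.015 m).
It also fails if it takes over 64 s, if anything falls off the work surface, if the arm or the gripper's body presses on something with over 40 N, if the wrist force passes 120 N, or if a joint passes its speed limit or range.

### The arm

A 6-joint arm with a two-finger parallel gripper is mounted at the origin on the work surface; the furniture and walls round the work are solid. World frame = base frame: x ahead of the robot, y to its left, z up, the work surface at z = 0. Lengths are in m, angles in rad, forces in N, time in s.
With the tool pointing down it reaches from about 0.425 to 0.95 m from the base axis. Payload 14.7 kg.
Tool frame: the origin (TCP) lies midway between the tips of the shut fingers; the grasp point (between the pads) lies 19 mm behind it; z points along the fingers, y is the line along which they close (so a half turn about z gives the same grasp; the last joint's range is limited). The gripper opens to 85 mm and grips with 20 to 120 N. Pads are 22 mm wide; open, the fingers measure 114 mm over their backs; the gripper's body (76 mm by 85 mm) begins 54 mm behind the grasp point. The pads swing forward as they close: fully open they stand 13 mm farther back than shut.
Start: joints at [-1.27, 0.48, 1.596, -0, 1.065, -0.047], TCP at [0.222, -0.611, 0.231] pointing down, gripper open.
Joint ranges: [-2.75, 2.75], [-0.82, 2.05], [0.23, 2.67], [-1.56, 4.7], [0.09, 2.69], [-2.92, 2.92]. Speed limits (rad/s): [1.89, 1.89, 2.39, 3.01, 3.01, 3.01].

### API

Orientations are given as a 3x3 rotation matrix whose columns are the frame's x, y, z axes.
In Python, from plant import get_obs, camera, finish_job, spot_in gives the robot as it stands.
- The arm moves only by the shell command python3 -m crank 'ROWS' [OPENING] [FORCE]. ROWS is text: rows parted by semicolons, each of 4 numbers parted by spaces: the shift along the tool's x, y, z as a fraction of full scale, then the turn about the tool's z as a fraction of full scale. A call has 1 to 20 rows; each row shifts and turns the commanded pose from where the row before left it, along the tool's axes as they then stand; what a row does not reach is not made up. Full scale, the value 1, is 0.03 m for a shift and 0.08 rad for a turn. A row lasts 1/12 s, in which the tool goes at most 41.7 mm and 7.16 degrees, less where a joint would pass 70% of its speed; a pose out of reach is approached as far as the arm can. A call with a number of a shift or a turn outside -1 to 1 is refused whole. A call with a gripper value outside its range is refused whole. OPENING is the opening, from 0 (shut) to 1 (fully open), set as the call begins (- or left out, the last holds). The fingers move at their own pace and stop on an object; FORCE is the grip in N (left out, the last holds). Time passes only in rows, so rows that do not move let the fingers close. It gives the time, the measured TCP pose, the force, the opening and the grip force at its end, in the units of the state.
- get_obs(): the state, without advancing time (a new reading comes with each control period).
- camera(name): name is "side" or "top" or "wrist"; returns a dict with "frame" (400x640x3 uint8, red, green, blue), "intrinsics" (3x3 intrinsics, pixels), "D" ([k1, k2, p1, p2, k3] as OpenCV has them; the pictures are not rectified), "R" (3x3) and "t" (3): a world point X has camera coordinates R X + t; the wrist camera has in their place "hand_eye" (4x4, takes a point from camera to tool coordinates, whose origin is the TCP and whose axes are the flange's). Camera axes: x right, y down, z forward; pixel columns grow to the right and rows downward; lengths in m; the calibration is good to about 2 mm. A picture is of the moment at which its call begins: read the wrist's pose just before it. There is no depth.
- finish_job(): hands the job in; it is judged then, once.
Trained networks look in the newest picture that a camera, given by its name, has taken for a name from the list of things; names that differ only in an ending like _2 or _b are one class to them, and where a whole thing is asked for, a point or a joint stands for the part that bears it (a point fixed in the world has none). Each returns a list of dicts, best first, with "score" (0 to 1); they miss things now and then, are a little off and sometimes report something else, mostly with a low value. They report only what shows in the picture. A call takes as long as a camera call. They do not tell look-alikes from the thing itself.
- spot_in(camera, thing): "bbox" ([left, top, right, bottom] as shares, 0 to 1, of the picture: columns of its width, rows of its height, round what is visible of it).
The state is a dict: "t": time; "qpos": joint angles; "dq": joint speeds; "tau": joint torques, N m; "tool_pos": TCP position; "tool_rot": TCP orientation; "contact_force": force on the tool from outside, world axes, zero at the start; "torque": the same for the moment, N m; "width": opening from 0.0 (shut) to 1.0 (fully open); "finger_force": force on a finger pad.
Only numpy, scipy, OpenCV 4.12 (cv2) and the standard library are available. Lean on these libraries where they do the work, as an engineer would, in place of code of your own. Each camera call takes 0.05 s, during which the arm holds its last target. There are 200 camera calls.

## Working session

There is one attempt and no reset: what is moved stays moved. The work goes in short steps, Python scripts to look and compute and a shell command to move; the robot and the scene stay as the last step left them, time stands still between calls to the robot, and variables do not carry over. Pictures are saved under pics/ and viewed, at most 10 in all, crops included, and the job is handed in when it is done.

```bash
ls; mkdir -p pics
cat > h.py <<'E'
import numpy as np, cv2
from plant import get_obs, camera, finish_job, spot_in
def snap(n):
    o=get_obs(); c=camera(n); return o,c
def pose(o,c):
    if 'hand_eye' in c:
        H=np.array(c['hand_eye']); Rt=np.array(o['tool_rot']).reshape(3,3)
        Rcw=Rt@H[:3,:3]; p=Rt@H[:3,3]+np.array(o['tool_pos'])
        return Rcw.T, -Rcw.T@p
    return np.array(c['R']),np.array(c['t'])
def proj(o,c,X):
    R,t=pose(o,c)
    return cv2.projectPoints(np.array(X,float).reshape(-1,3),cv2.Rodrigues(R)[0],t,np.array(c['intrinsics']),np.array(c['D']))[0].reshape(-1,2)
def ray(o,c,uv):
    R,t=pose(o,c)
    n=cv2.undistortPoints(np.array(uv,float).reshape(-1,1,2),np.array(c['intrinsics']),np.array(c['D'])).reshape(-1,2)
    d=np.c_[n,np.ones(len(n))]@R
    return -R.T@t,d
def atz(o,c,uv,z):
    p,d=ray(o,c,uv); return p+d*((z-p[2])/d[:,2])[:,None]
E
python3 - <<'E'
from h import *
for n in ['top','side']:
    o,c=snap(n); cv2.imwrite(f'pics/{n}0.png',c['frame'][:,:,::-1])
    R,t=pose(o,c); print(n,'cam at',-R.T@t)
    for th in ['press','selector','lever','lever_grip','selector_pointer','specimen','curing_light','resin_vial','swab_jar']:
        try:
            print(th,[(np.round(np.array(b['bbox'])*[640,400,640,400]).astype(int).tolist(),round(b['score'],2)) for b in spot_in(n,th)][:4])
        except Exception as e: print(th,e)
print(o['t'],o['tool_rot'],o['contact_force'])
E
```

```text
pics
top cam at [4.37618793e-01 6.38791393e-04 1.27726434e+00]
press [([297, 165, 371, 254], 0.74)]
selector [([314, 176, 332, 195], 0.45)]
lever [([339, 197, 372, 255], 0.93)]
lever_grip [([351, 242, 375, 255], 0.74), ([297, 167, 376, 258], 0.38)]
selector_pointer [([337, 195, 372, 255], 0.63), ([314, 179, 328, 191], 0.59)]
specimen [([369, 256, 403, 284], 0.74), ([312, 262, 328, 279], 0.64), ([386, 214, 413, 240], 0.61), ([308, 225, 332, 230], 0.51)]
curing_light [([254, 190, 284, 222], 0.88)]
resin_vial []
swab_jar [([326, 145, 348, 176], 0.67)]
side cam at [0.20930699 0.62509153 0.63290262]
press [([297, 144, 421, 290], 0.81), ([316, 164, 335, 180], 0.27)]
selector [([315, 164, 333, 180], 0.76), ([299, 143, 421, 292], 0.24)]
lever [([368, 146, 422, 185], 0.93)]
lever_grip [([406, 150, 422, 161], 0.59), ([276, 226, 318, 313], 0.25)]
selector_pointer [([318, 161, 335, 175], 0.77), ([278, 227, 320, 313], 0.66)]
specimen [([417, 233, 446, 251], 0.93), ([384, 206, 412, 226], 0.84), ([335, 247, 362, 263], 0.77), ([393, 280, 409, 299], 0.56)]
curing_light [([280, 226, 321, 314], 0.56)]
resin_vial [([341, 281, 356, 316], 0.71)]
swab_jar [([286, 198, 307, 241], 0.72)]
0.5 [[ 9.40114855e-01  3.40857825e-01 -4.94738201e-05]
 [ 3.40857828e-01 -9.40114848e-01  1.12603073e-04]
 [-8.12943423e-06 -1.22723361e-04 -9.99999992e-01]] [-0.18457449  0.73486506 -0.5599797 ]
```

Run:
```python
import cv2
a=cv2.imread('pics/top0.png')[130:300,240:430]; b=cv2.imread('pics/side0.png')[130:330,265:455]
a=cv2.resize(a,None,fx=2.94,fy=2.94,interpolation=3)[:,:400*2][:500]; b=cv2.resize(b,None,fx=2.5,fy=2.5,interpolation=3)
cv2.imwrite('pics/a.png',a);cv2.imwrite('pics/b.png',b)
```

```text
(no output)
```

View pics/a.png

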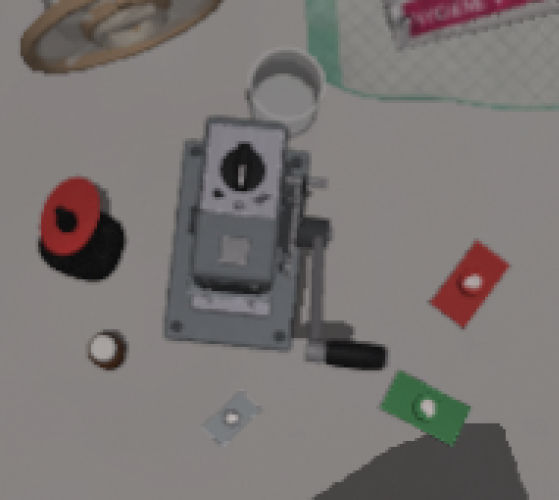

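View pics/b.png

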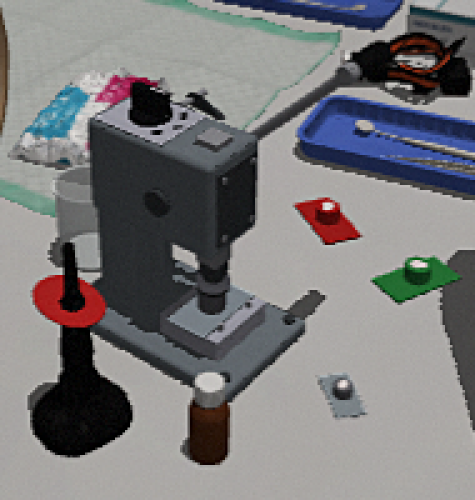

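Top picture crop: the press stands upright with its knob at about (323,187) and the white line pointing to the front, so the selector is at 0. The grip is at about (361,251). Things that could be taken for the specimen, in top image pixels:
- red slide (400,227)
- green slide (385,269)
- small grey slide (319,272)
- large grey slide in the press (about 320,231), which is the right one

The red, green and small grey slides get left alone. Next I fit the press pose.

Run:
```python
from h import *
from scipy.optimize import least_squares
o,ct=snap('top'); _,cs=snap('side')
f=lambda p:[240+p[0]/2.94,130+p[1]/2.94]
g=lambda p:[265+p[0]/2.5,130+p[1]/2.5]
M=[([95,60,16],'t',f((188,139))),([95,-60,16],'t',f((309,152))),([-95,60,16],'t',f((165,340))),([-95,-60,16],'t',f((290,350))),
([36,0,233],'t',f((243,167))),([-95,60,16],'s',g((220,392))),([-95,-60,16],'s',g((304,325))),([36,0,233],'s',g((151,88)))]
def r(p):
    R=np.array([[np.cos(p[2]),-np.sin(p[2]),0],[np.sin(p[2]),np.cos(p[2]),0],[0,0,1]])
    return np.concatenate([(proj(o,ct if k=='t' else cs,R@np.array(X)/1e3+[p[0],p[1],0])-uv).ravel() for X,k,uv in M])
s=least_squares(r,[.5,0,0],loss='soft_l1'); p=s.x; print(p,np.round(r(p).reshape(-1,2),1).tolist())
print('grip top',atz(o,ct,[f((357,355))],.261),'side',atz(o,cs,[[415,155]],.261))
print('knob',atz(o,ct,[f((243,167))],.233))
for k,z in [((108,350),.075),((80,215),.15),((285,95),.084)]: print(atz(o,ct,[f(k)],z))
o,c=snap('wrist'); H=np.array(c['hand_eye']); print(np.round(H,3), c['intrinsics'])
```

```text
[ 0.62347695 -0.00701153 -0.11811382] [[-0.9, -0.2], [0.8, 0.4], [-1.7, -0.7], [-0.3, 1.1], [0.2, -2.8], [2.1, 0.7], [1.6, -1.8], [-2.0, -1.1]]
grip top [[ 0.50422488 -0.09500541  0.261     ]] side [[ 0.49707869 -0.0916512   0.261     ]]
knob [[ 0.65268277 -0.01073938  0.233     ]]
[[0.52103712 0.10645618 0.075     ]]
[[0.62864623 0.12508614 0.15      ]]
[[ 0.7498016  -0.05041614  0.084     ]]
[[ 0.001 -0.961 -0.278  0.071]
 [ 1.     0.001 -0.    -0.001]
 [ 0.001 -0.278  0.961 -0.141]
 [ 0.     0.     0.     1.   ]] [[278.02140216   0.         314.73472762]
 [  0.         278.02140216 197.02770335]
 [  0.           0.           1.        ]]
```

```bash
python3 -m crank '0 0 -0.95 0.94;0 0 -0.95 0.94;0 0 -0.95 0.94;0 0 -0.95 0.94;0 0 -0.95 0.94;0 0 -0.95 0.94' 0.7; python3 -m crank '0.46 -1 0 0;0.46 -1 0 0;0.46 -1 0 0;0.46 -1 0 0;0.46 -1 0 0;0.46 -1 0 0;0.46 -1 0 0;0.46 -1 0 0;0.46 -1 0 0;0.46 -1 0 0;0.46 -1 0 0;0.46 -1 0 0;0.46 -1 0 0;0.46 -1 0 0;0.46 -1 0 0;0.46 -1 0 0;0.46 -1 0 0;0.46 -1 0 0;0.46 -1 0 0;0 0 0 0'
python3 - <<'E'
from h import *
o,c=snap('wrist'); cv2.imwrite('pics/w1.png',c['frame'][:,:,::-1])
print(o['t'],o['tool_pos'],np.round(o['tool_rot'],3).tolist())
for th in ['selector','lever','lever_grip','selector_pointer','specimen']:
    print(th,[(np.round(np.array(b['bbox'])*[640,400,640,400]).astype(int).tolist(),round(b['score'],2)) for b in spot_in('wrist',th)][:3])
E
```

```text
t: 1.65
tool_pos: [0.2215, -0.6108, 0.4038]
tool_rot: [[0.994, -0.107, 0.0], [-0.107, -0.994, -0.0], [0.0, 0.0, -1.0]]
contact_force: [0.7, -1.3, 0.2]
width: 0.698
finger_force: 0.0
t: 3.32
tool_pos: [0.5433, -0.0668, 0.4021]
tool_rot: [[0.995, -0.1, 0.001], [-0.1, -0.995, 0.002], [0.001, -0.002, -1.0]]
contact_force: [-0.6, 0.2, -0.7]
width: 0.706
finger_force: 0.0
3.3167 [ 0.54332154 -0.06683033  0.40211249] [[0.995, -0.1, 0.001], [-0.1, -0.995, 0.002], [0.001, -0.002, -1.0]]
selector []
lever [([293, 92, 369, 229], 0.85), ([227, 42, 364, 228], 0.28)]
lever_grip [([321, 210, 363, 226], 0.92)]
selector_pointer [([239, 64, 272, 100], 0.79)]
specimen [([354, 168, 399, 202], 0.93), ([377, 102, 417, 141], 0.57), ([288, 120, 296, 148], 0.5)]
```

View pics/w1.png

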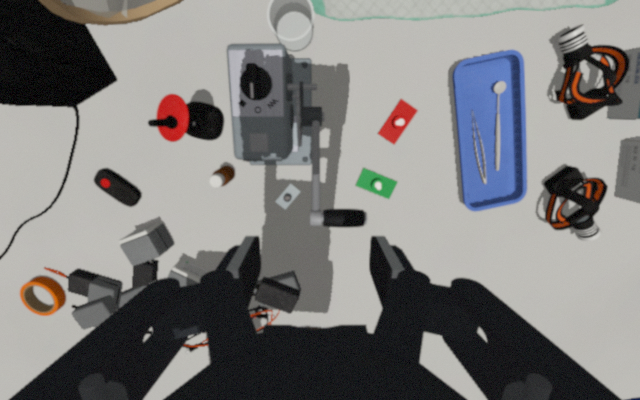

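The wrist picture shows the knob at about (255,84), its line pointing to the front, and the barrel from x 325 to 366 at row 217. The bottle, light and jar are well clear.

```bash
cat > m.py <<'E'
from h import *
import sys
o,c=snap('wrist'); im=c['frame'][:,:,::-1]
cv2.imwrite(sys.argv[1],im)
bb=lambda th:[(np.array(b['bbox'])*[640,400,640,400],round(b['score'],2)) for b in spot_in('wrist',th)]
for th,z in [('selector',.233),('selector_pointer',.233),('lever_grip',.261)]:
    for b,s in bb(th)[:2]:
        print(th,s,b.round().tolist(),atz(o,c,[[(b[0]+b[2])/2,(b[1]+b[3])/2],b[:2],b[2:]],z).round(4)[:,:2].tolist())
print(o['tool_pos'].round(4) if hasattr(o['tool_pos'],'round') else o['tool_pos'])
E
python3 m.py pics/w2.png
python3 - <<'E'
import cv2
a=cv2.imread('pics/w2.png')[35:235,215:415]
cv2.imwrite('pics/w2c.png',cv2.resize(a,None,fx=3,fy=3,interpolation=2))
E
```

```text
selector 0.67 [231.0, 60.0, 266.0, 98.0] [[0.6563, -0.0137], [0.6763, 0.0013], [0.6358, -0.0291]]
selector 0.55 [206.0, 166.0, 229.0, 185.0] [[0.5581, 0.0392], [0.5703, 0.0499], [0.5456, 0.0284]]
lever_grip 0.7 [317.0, 209.0, 362.0, 225.0] [[0.504, -0.0946], [0.5158, -0.0713], [0.492, -0.1183]]
[ 0.5407 -0.0721  0.4024]
```

View pics/w2c.png

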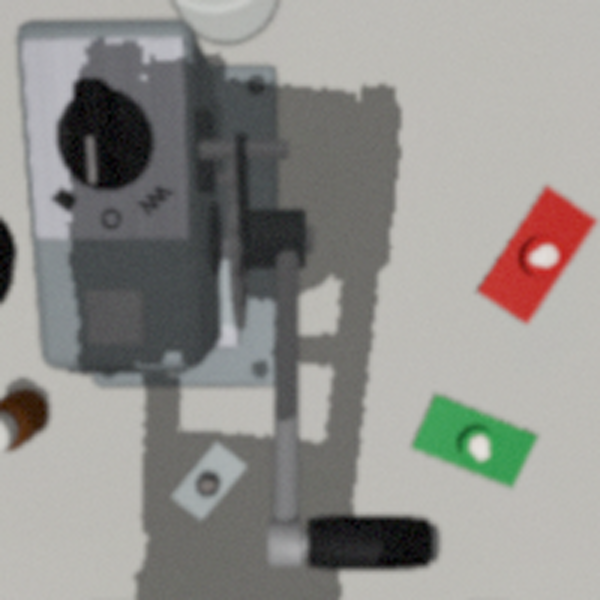

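Run:
```python
from h import *
o,c=snap('wrist')
F=lambda q:[[215+a/3,35+b/3] for a,b in q]
def w(q,z): return atz(o,c,F(q),z)[:,:2]
L=w([(90,138),(95,184)],.233); print('line',L, np.degrees(np.arctan2(*(L[1]-L[0])[::-1])))
sk=w([(105,138)],.210); print('skirt c',sk)
mk=w([(63,200),(111,218),(155,200)],.205); print('marks',mk,np.degrees(np.arctan2((mk-sk)[:,1],(mk-sk)[:,0])))
bar=w([(90,85),(97,187)],.233); print('bar ends',bar,bar.mean(0))
g=w([(307,543),(434,543),(372,518),(372,569)],.261); print('barrel',g)
e=w([(275,68),(272,384),(110,384)],.016); print('base',e, np.degrees(np.arctan2(*(e[0]-e[1])[::-1])))
hd=w([(20,30),(42,365),(190,30),(215,240)],.205); print('head',hd)
d=g[1]-g[0]; print('barrel dir',np.degrees(np.arctan2(d[1],d[0])),np.linalg.norm(d))
```

```text
line [[ 0.65490439 -0.00922498]
 [ 0.63961554 -0.00846313]] 177.1473062841019
skirt c [[ 0.6575294  -0.00972031]]
marks [[ 0.63773831  0.01117865]
 [ 0.62908798 -0.00630865]
 [ 0.63385215 -0.02434802]] [ 133.44040322  173.15984552 -148.292397  ]
bar ends [[ 0.67185925 -0.01204114]
 [ 0.63854051 -0.00900341]] [ 0.65519988 -0.01052227]
barrel [[ 0.50816142 -0.07023491]
 [ 0.50342968 -0.11577025]
 [ 0.51520048 -0.09427303]
 [ 0.49572891 -0.09273637]]
base [[ 0.71177141 -0.07421024]
 [ 0.52829208 -0.05187084]
 [ 0.53906755  0.05093437]] -6.9418396627896435
head [[ 0.69900099  0.0167269 ]
 [ 0.57547088  0.03105506]
 [ 0.69192767 -0.04593321]
 [ 0.61657444 -0.0455179 ]]
barrel dir -95.93251358640512 0.045780525354572506
```

```bash
python3 -m crank '0.905 -0.607 0 0.1;0.905 -0.607 0 0;0.905 -0.607 0 0;0.905 -0.607 0 0;0 0 1 0;0 0 1 0;0 0 1 0;0 0 1 0;0 0 0.9 0;0 0 0 0;0 0 0 0;0 0 0 0' 0.5;  python3 m.py pics/w3.png
```

```text
t: 4.87
tool_pos: [0.658, -0.0108, 0.257]
tool_rot: [[0.994, -0.111, 0.002], [-0.111, -0.994, -0.0], [0.002, -0.0, -1.0]]
contact_force: [-0.0, 0.1, 0.6]
width: 0.5
finger_force: 0.0
selector 0.7 [288.0, 193.0, 340.0, 257.0] [[0.6622, -0.0099], [0.685, 0.0036], [0.6376, -0.0244]]
selector_pointer 0.83 [289.0, 196.0, 338.0, 252.0] [[0.6628, -0.0097], [0.6831, 0.0034], [0.6412, -0.0236]]
[ 0.658  -0.0108  0.257 ]
```

View pics/w3.png

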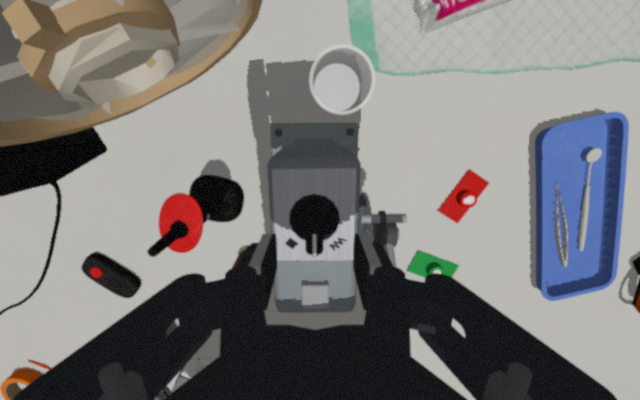

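The line stands at col 314, rows 234-255, and the skirt is centred at (314,219). The knob lies midway between the fingers, so I go down and grip.

```bash
python3 -m crank '-0.07 0 0.68 0;0 0 0.68 0;0 0 0 0;0 0 0 0'; python3 -m crank '0 0 0 0;0 0 0 0;0 0 0 0;0 0 0 0;0 0 0 0;0 0 0 0;0 0 0 0;0 0 0 0;0 0 0 0;0 0 0 0' 0 40
```

```text
t: 5.4
tool_pos: [0.6548, -0.0104, 0.2147]
tool_rot: [[0.994, -0.111, -0.001], [-0.111, -0.994, 0.0], [-0.001, 0.0, -1.0]]
contact_force: [-0.4, -1.0, 0.2]
width: 0.5
finger_force: 0.0
t: 6.23
tool_pos: [0.6559, -0.0101, 0.2161]
tool_rot: [[0.994, -0.111, 0.002], [-0.111, -0.994, 0.0], [0.002, -0.0, -1.0]]
contact_force: [-1.0, 2.3, 6.3]
width: 0.132
finger_force: 40.6
```

```bash
python3 -m crank '0 0 -0.04 0;0 0 0 -1;0 0 0 -1;0 0 0 -1;0 0 0 -1;0 0 0 -1;0 0 0 -1;0 0 0 -1;0 0 0 -1;0 0 0 -0.9;0 0 0 0;0 0 0 0;0 0 0 0;0 0 0 0'
```

```text
t: 7.4
tool_pos: [0.6561, -0.0112, 0.2162]
tool_rot: [[0.825, 0.565, 0.002], [0.565, -0.825, -0.001], [0.001, 0.002, -1.0]]
contact_force: [5.9, -5.2, -6.4]
width: 0.126
finger_force: 40.8
```

```bash
python3 -m crank '0 0 0 0;0 0 0 0;0 0 0 0;0 0 0 0;0 0 0 0;0 0 -0.5 0;0 0 -1 0;0 0 -1 0;0 0 -1 0;0 0 -1 0;0 0 0 0;0 0 0 0' 0.5;  python3 m.py pics/w4.png
python3 - <<'E'
import cv2
a=cv2.imread('pics/w4.png')[100:300,200:440]
cv2.imwrite('pics/w4c.png',cv2.resize(a,None,fx=2.5,fy=2.5,interpolation=2))
E
```

```text
t: 8.4
tool_pos: [0.6558, -0.0104, 0.3527]
tool_rot: [[0.825, 0.565, 0.004], [0.565, -0.825, -0.0], [0.003, 0.002, -1.0]]
contact_force: [0.8, -0.4, -0.1]
width: 0.505
finger_force: 0.0
selector 0.8 [295.0, 166.0, 332.0, 209.0] [[0.6592, -0.0062], [0.6664, 0.0202], [0.6516, -0.0337]]
selector_pointer 0.9 [300.0, 168.0, 334.0, 206.0] [[0.6617, -0.0084], [0.6678, 0.0154], [0.6555, -0.0331]]
lever_grip 0.28 [261.0, 167.0, 282.0, 191.0] [[0.6512, 0.032], [0.6547, 0.0449], [0.6476, 0.0188]]
[ 0.6558 -0.0104  0.3527]
```

View pics/w4c.png

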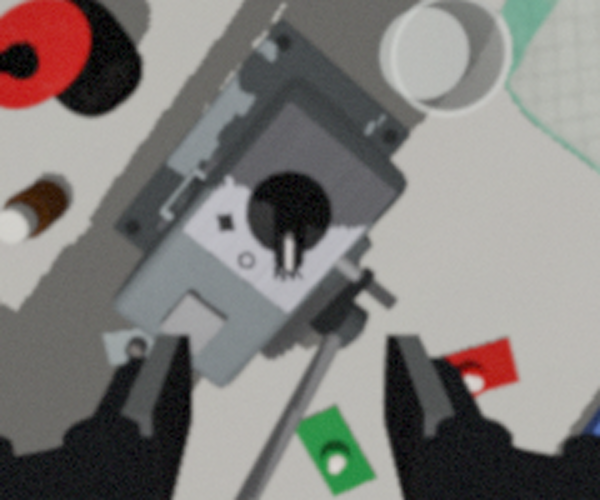

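The pointer's white line now lies over the saw-tooth mark (crop 288,255), so step 1 is done. Next I turn towards the grip and move over it.

```bash
python3 -m crank '0 0 0 -1;0 0 0 -1;0 0 0 -1;0 0 0 -1;0 0 0 -1;0 0 0 -1;0 0 0 -1;0 0 0 -1;0 0 0 -1;0 0 0 -1;0 0 0 -0.8;-0.677 -0.938 0 0;-0.677 -0.938 0 0;-0.677 -0.938 0 0;-0.677 -0.938 0 0;-0.677 -0.938 0 0;0 0 0 0;0 0 0 0;0 0 0 0;0 0 0 0' 0.7;  python3 m.py pics/w5.png
```

```text
t: 10.27
tool_pos: [0.5049, -0.0962, 0.3502]
tool_rot: [[0.106, 0.994, -0.0], [0.994, -0.106, 0.0], [0.0, -0.0, -1.0]]
contact_force: [-0.3, 0.5, -0.2]
width: 0.7
finger_force: 0.0
selector 0.84 [442.0, 61.0, 493.0, 107.0] [[0.6494, -0.0105], [0.6266, 0.0103], [0.6734, -0.0322]]
selector_pointer 0.77 [443.0, 66.0, 496.0, 104.0] [[0.6507, -0.0111], [0.6271, 0.0068], [0.6755, -0.0297]]
selector_pointer 0.39 [304.0, 46.0, 506.0, 230.0] [[0.5925, -0.0516], [0.509, 0.0342], [0.6952, -0.1544]]
lever_grip 0.63 [302.0, 178.0, 330.0, 228.0] [[0.5056, -0.0967], [0.4959, -0.0737], [0.5158, -0.121]]
lever_grip 0.55 [443.0, 65.0, 493.0, 104.0] [[0.6344, -0.0123], [0.6143, 0.004], [0.6555, -0.0293]]
[ 0.5049 -0.0962  0.3502]
```

View pics/w5.png

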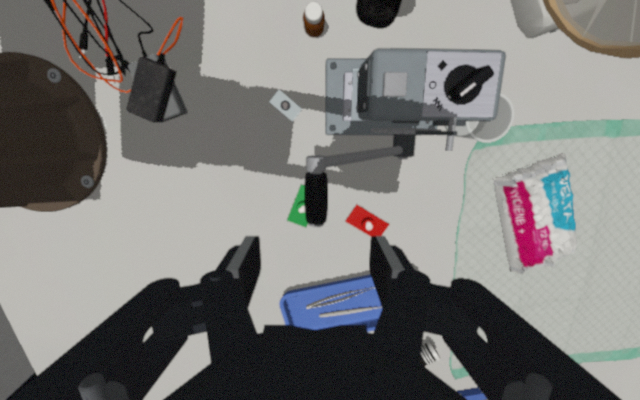

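The barrel (col 316, rows 172-226) is centred between the fingers, and the pointer is on the saw-tooth mark. I go down and grip.

```bash
python3 -m crank '0 0 1 0;0 0 1 0;0 0 1 0;0 0 0.6 0;0 0 0 0;0 0 0 0;0 0 0 0'; python3 -m crank '0 0 0 0;0 0 0 0;0 0 0 0;0 0 0 0;0 0 0 0;0 0 0 0;0 0 0 0;0 0 0 0;0 0 0 0;0 0 0 0' 0 35
```

```text
t: 11.05
tool_pos: [0.5052, -0.0965, 0.2438]
tool_rot: [[0.106, 0.994, 0.001], [0.994, -0.106, -0.0], [-0.0, 0.001, -1.0]]
contact_force: [-0.2, -0.4, 0.1]
width: 0.696
finger_force: 0.0
t: 11.88
tool_pos: [0.5041, -0.0965, 0.2427]
tool_rot: [[0.106, 0.994, -0.0], [0.994, -0.106, -0.0], [-0.0, -0.0, -1.0]]
contact_force: [-4.4, -1.2, 5.7]
width: 0.223
finger_force: 34.4
```

```bash
python3 -c "
import numpy as np
t=np.arange(25)*.93/24; f=np.pi/4-t
d=np.diff(np.c_[-.15*np.cos(f),-.15*np.sin(f)],axis=0)/.03
for k,(a,b) in enumerate(d): print(round(t[k+1],3),'0 %.3f %.3f 0'%(a,b))"
```

```text
0.039 0 -0.134 0.140 0
0.078 0 -0.129 0.145 0
0.116 0 -0.123 0.150 0
0.155 0 -0.117 0.154 0
0.194 0 -0.111 0.159 0
0.232 0 -0.105 0.163 0
0.271 0 -0.099 0.167 0
0.31 0 -0.092 0.171 0
0.349 0 -0.085 0.174 0
0.388 0 -0.079 0.177 0
0.426 0 -0.072 0.180 0
0.465 0 -0.065 0.183 0
0.504 0 -0.057 0.185 0
0.543 0 -0.050 0.187 0
0.581 0 -0.043 0.189 0
0.62 0 -0.036 0.190 0
0.659 0 -0.028 0.192 0
0.698 0 -0.021 0.193 0
0.736 0 -0.013 0.193 0
0.775 0 -0.006 0.194 0
0.814 0 0.002 0.194 0
0.852 0 0.009 0.194 0
0.891 0 0.017 0.193 0
0.93 0 0.024 0.192 0
```

```bash
python3 -m crank '0 -0.134 0.14 0;0 -0.129 0.145 0;0 -0.123 0.15 0;0 -0.117 0.154 0'; python3 -m crank '0 -0.111 0.159 0;0 -0.105 0.163 0;0 -0.1 0.167 0;0 0 0 0;0 0 0 0'
```

```text
t: 12.22
tool_pos: [0.4895, -0.0951, 0.2251]
tool_rot: [[0.106, 0.994, 0.001], [0.994, -0.106, -0.0], [-0.0, 0.001, -1.0]]
contact_force: [-1.0, 0.8, 2.0]
width: 0.218
finger_force: 34.3
t: 12.63
tool_pos: [0.4802, -0.0939, 0.2103]
tool_rot: [[0.106, 0.994, 0.0], [0.994, -0.106, -0.0], [-0.0, 0.0, -1.0]]
contact_force: [3.4, -1.7, 2.2]
width: 0.222
finger_force: 34.4
```

```bash
python3 -m crank '0 -0.092 0.171 0;0 -0.085 0.174 0;0 -0.079 0.177 0;0 -0.072 0.18 0;0 -0.065 0.183 0;0 0 0 0'; python3 -m crank '0 -0.057 0.185 0;0 -0.05 0.187 0;0 -0.043 0.189 0'; python3 -m crank '0 -0.036 0.19 0;0 -0.028 0.192 0;0 0 0 0;0 0 0 0'; python3 -m crank '0 -0.021 0.193 0;0 -0.013 0.193 0;0 -0.006 0.194 0;0 0 0 0;0 0 0 0'
```

```text
t: 13.13
tool_pos: [0.4685, -0.0925, 0.1829]
tool_rot: [[0.106, 0.994, 0.001], [0.994, -0.106, 0.0], [0.0, 0.001, -1.0]]
contact_force: [7.0, -2.1, 0.1]
width: 0.221
finger_force: 34.5
t: 13.38
tool_pos: [0.4645, -0.0922, 0.1668]
tool_rot: [[0.106, 0.994, 0.002], [0.994, -0.106, -0.0], [-0.0, 0.002, -1.0]]
contact_force: [8.7, 1.6, -0.1]
width: 0.216
finger_force: 34.9
t: 13.72
tool_pos: [0.4627, -0.092, 0.1552]
tool_rot: [[0.106, 0.994, 0.002], [0.994, -0.106, -0.0], [0.0, 0.002, -1.0]]
contact_force: [8.4, -0.2, 1.4]
width: 0.22
finger_force: 35.0
t: 14.13
tool_pos: [0.4616, -0.0917, 0.1377]
tool_rot: [[0.106, 0.994, 0.002], [0.994, -0.106, 0.0], [0.0, 0.002, -1.0]]
contact_force: [9.5, 1.2, -1.0]
width: 0.221
finger_force: 35.0
```

```bash
python3 -m crank '0 0.02 0.194 0;0 0.02 0.194 0;0 0 0 0;0 0 0 0'; python3 -m crank '0 0.02 0.193 0;0 0.03 0.192 0;0 0 0 0;0 0 0 0;0 0 0 0;0 0 0 0;0 0 0 0;0 0 0 0;0 0 0 0;0 0 0 0'
python3 - <<'E'
from h import *
o,c=snap('side'); cv2.imwrite('pics/s9.png',c['frame'][:,:,::-1])
print([(np.round(np.array(b['bbox'])*[640,400,640,400]).tolist(),b['score']) for b in spot_in('side','lever')])
print(o['tool_pos'],o['contact_force'],o['dq'])
R=lambda p:np.array([.6225,-.0075,0])+np.array([p[0]*.994+p[1]*.108,-p[0]*.108+p[1]*.994,p[2]])
for th in (.84,.93,1.03): print(th,proj(o,c,[R([-.0115-.15*np.cos(.7854-th)+0,-.098,.155+.15*np.sin(.7854-th)])]))
a=c['frame'][100:340,280:480,::-1]; cv2.imwrite('pics/s9c.png',cv2.resize(a,None,fx=2.5,fy=2.5,interpolation=2))
E
```

```text
t: 14.47
tool_pos: [0.4624, -0.092, 0.1259]
tool_rot: [[0.106, 0.994, 0.001], [0.994, -0.106, -0.0], [0.0, 0.001, -1.0]]
contact_force: [7.1, -0.4, 3.3]
width: 0.221
finger_force: 35.4
t: 15.3
tool_pos: [0.4638, -0.0922, 0.1146]
tool_rot: [[0.106, 0.994, 0.001], [0.994, -0.106, -0.0], [-0.0, 0.001, -1.0]]
contact_force: [5.7, -0.7, 4.6]
width: 0.223
finger_force: 35.7
[([371.0, 193.0, 431.0, 228.0], 0.98)]
[ 0.46380086 -0.09216532  0.1146302 ] [ 5.67306935 -0.71441043  4.56697197] [ 0.00038507  0.00117348 -0.00169011 -0.00181702 -0.00167137 -0.00107472]
0.84 [[430.08206857 211.73328912]]
0.93 [[428.80244353 216.97074304]]
1.03 [[426.80870899 222.35436545]]
```

View pics/s9c.png

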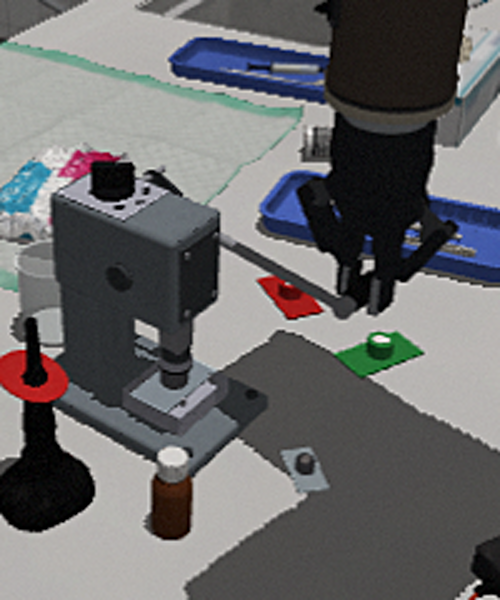

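Run:
```python
from h import *
o,c=snap('side')
R=lambda p:np.array([.6225,-.0075,0])+np.array([p[0]*.994+p[1]*.108,-p[0]*.108+p[1]*.994,p[2]])
for th in (0,.75,.84,.93,1.03): print(th,proj(o,c,[R([-.0115-.15*np.cos(.7854-th),-.066,.155+.15*np.sin(.7854-th)])]))
print(o['tool_pos'],o['contact_force'],o['t'])
```

```text
0 [[407.4015543  161.01255583]]
0.75 [[422.81362701 213.09690429]]
0.84 [[422.10161319 218.73308366]]
0.93 [[420.86738193 224.02919585]]
1.03 [[418.91608794 229.46122695]]
[ 0.46379544 -0.09215296  0.11462358] [ 5.37452768 -0.79428573  6.61974702] 15.4
```

The kinematics give 0.93 rad and the picture about 0.92, both inside the window of 0.85 to 1.01. The arm is still and holding the lever, so I hand the job in.

```bash
python3 -c "
from plant import *
print(finish_job())"
```

```text
the job is handed in; nothing more can be done
None
```

I set the selector to the saw-tooth mark and handed the job in holding the lever at about 0.93 rad, between the fourth and fifth clicks; no verdict came back. I placed the fourth click from the arm position and the side camera rather than by counting clicks in the force readings, and the last picture showed nothing visibly disturbed.

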